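# Nest the job trays

### The arm

A 7-joint arm with a two-finger parallel gripper is mounted at the origin on a cart in front of the work surface, level with it; the furniture and walls round the work are solid. World frame = base frame: x ahead of the robot, y to its left, z up, the work surface at z = 0. Lengths are in mm, angles in rad, forces in N, time in s.
With the tool pointing down it reaches from about 400 to 850 mm from the base axis. Payload 10.4 kg.
Tool frame: the origin (TCP) lies midway between the tips of the shut fingers; the grasp point (between the pads) lies 19 mm behind it; z points along the fingers, y is the line along which they close (so a half turn about z gives the same grasp; the last joint's range is limited). The gripper opens to 85 mm and grips with 20 to 120 N. Pads are 22 mm wide; open, the fingers measure 114 mm over their backs; the gripper's body (76 mm by 85 mm) begins 54 mm behind the grasp point. The pads swing forward as they close: fully open they stand 13 mm farther back than shut.
Start: joints at [-1.273, 0.332, -0.065, 1.46, 0.022, 1.35, -0.088], TCP at [197.066, 593.143, 205.838] pointing down, gripper open.
Joint ranges: [-2.6, 2.6], [-0.5, 2.12], [-1.47, 1.34], [0.16, 2.42], [-1.27, 4.41], [0.06, 2.06], [-2.6, 2.6]. Speed limits (rad/s): [2.22, 2.22, 2.79, 2.79, 3.14, 3.14, 3.14].

### API

Orientations are given as a unit quaternion [w, x, y, z].
In Python, from workcell import r gives the robot as it stands.
- The arm moves only by the tool play_rows, never from a script. Its argument "motion" is a list that holds one entry, the list of rows, each a list of 5 numbers: the closure, from 0 (fully open) to 1 (shut), then the shift along the world's x, y, z in cm, then the turn about the world's z in rad. In form: [[[hand, tx, ty, tz, spin], ...]]. A call has 1 to 20 rows; each row shifts and turns the commanded pose from where the row before left it; what a row does not reach is not made up. A row lasts 1/8 s, in which the tool goes at most 62.5 mm and 10.7 degrees, less where a joint would pass 70% of its speed; a pose out of reach is approached as far as the arm can. A call with a gripper value outside its range is refused whole. The fingers move at their own pace and stop on an object; "grip_force" is the grip in N (left out, the last holds). Time passes only in rows, so rows that do not move let the fingers close. It gives the time, the measured TCP pose, the force, the opening and the grip force at its end, in the units of the state.
- r.observe(): the state, without advancing time (a new reading comes with each control period).
- r.capture(name): name is "scene" or "top"; returns a dict with "img" (384x512x3 uint8, red, green, blue), "mtx" (3x3 intrinsics, pixels), "D" ([k1, k2, p1, p2, k3] as OpenCV has them; the pictures are not rectified), "rvec" (rotation vector, rad) and "tvec" (3), from world to camera coordinates, as OpenCV has them. Camera axes: x right, y down, z forward; pixel columns grow to the right and rows downward; lengths in mm; the calibration is good to about 2 mm. A picture is of the moment at which its call begins. There is no depth.
- r.job_done(): hands the job in; it is judged then, once.
Trained networks look in a picture, given as the dict that the camera call returned (one of the last four; its "shot" number tells which), for a name from the list of things; names that differ only in an ending like _2 or _b are one class to them, and where a whole thing is asked for, a point or a joint stands for the part that bears it (a point fixed in the world has none). Each returns a list of dicts, best first, with "p" (0 to 1); they miss things now and then, are a little off and sometimes report something else, mostly with a low value. They report only what shows in the picture. A call takes as long as a camera call.
- r.find_in(thing, picture): "uv" ([column, row] in pixels, amid what is visible of it).
The state is a dict: "time": time; "joint_positions": joint angles; "joint_velocities": joint speeds; "joint_torque": joint torques, N m; "position": TCP position; "eef_rot": TCP orientation; "ft_force": force on the tool from outside, world axes, zero at the start; "ft_torque": the same for the moment, N m; "grip_width": finger opening in mm; "grip_force": force on a finger pad.
Only numpy, scipy, OpenCV 4.12 (cv2) and the standard library are available. Lean on these libraries where they do the work, as an engineer would, in place of code of your own. Each camera call takes 0.05 s, during which the arm holds its last target. There are 200 camera calls.

### The job

Close up this repair job for the night by nesting its three trays into one pile where the bottom tray stands. The tray with the phone battery in it lies crosswise on the rim of the bottom tray: push it round where it lies, without lifting or tipping it (the battery is loose in it), until its clipped corner comes over the one below and it drops fully in. Nest the empty divided tray fully home in it as a cover, the same way round, leave the bottom tray about where it stands and the other things on the bench alone.

Things in the scene. Friction and masses are not known exactly. Their poses are not given: they have to be found in the camera images.
- tray_bottom: bottom tray, loose on the bench, 0.45 kg with tweezers and a wick roll lying in it; stays put while the next is turned on its rim. All 3 grey plastic trays have the same outline: rim 179 (own x) x 112 (y) mm, foot 146 x 79, 30 high, floor 2.4, walls 2.7 thick sloping 20 deg from upright, rim overhanging them 6 mm. One corner (+x +y) clipped at 45 deg, others rounded. Origin: centre of underside, z up
- tray_middle: tray (0.16 kg, outline as tray_bottom) holding the loose phone battery. At the start its foot lies flat across the bottom tray's rim (origin 30 mm above that tray's origin), roughly centred, turned counter-clockwise from above by 20 to 60 deg. Plastic slides easily on plastic. 20 mm of inner wall stands free above the battery for fingers to push against. Origin: centre of underside
- tray_top: empty tray (0.16 kg, outline as tray_bottom) on the bench, within 70 deg of the bottom tray's direction, with a partition 10 mm thick through its middle, across its whole width (along its y), top 27.5 mm above the origin: pick it there, closing along the tray's x, and press there. Origin: centre of underside
- battery: dark phone battery, 42 x 109 x 7 mm with its orange ribbon, 0.045 kg, lying loose and flat on the floor of tray_middle, roughly along that tray's long side, free to slide about in it. Origin at the underside, near the middle; its y along its length
- tray_bottom_clip (a point): middle of the clipped corner's edge on tray_bottom's rim, 30 mm above its origin. An equal tray drops in only with clipped corners together. Six ribs inside each tray (7 mm wide, on the walls, reaching 10 mm in over the floor, tops 14 mm above the origin) carry the foot of the tray above: nested trays lie 14 mm apart in height, with 2 to 3 mm of play all round
- tray_middle_clip (a point): middle of the clipped corner's edge on tray_middle's rim, 30 mm above its origin. This tray drops into the bottom one by itself once its angle is within about 6 deg and its centre within a few mm; pressing its rim helps if it hangs
- tray_top_clip (a point): middle of the clipped corner's edge on tray_top's rim, 30 mm above its origin
- phone: bystander: opened gold phone, 74 x 150 x 8 mm, lying at the back of the work; origin at the centre of its underside
- tape: bystander: roll of black tape lying flat, 72 mm across, 18 mm high; origin at the centre of its underside
- cutters: bystander: red flush cutters, 53 x 121 x 11 mm, lying to the left; origin at the centre of the underside

How it is judged (in metres and radians):
On the way:
1. the tray with the phone battery is nested home in the bottom tray, the battery still lying in it (z of tray_middle in the frame of tray_bottom between 0.011 and 0.017 m and horizontal distance between tray_middle and tray_bottom below 0.006 m and angle between the x axis of tray_middle and the x axis of tray_bottom, either way round below 0.09 rad and angle between the z axis of tray_middle and the z axis of tray_bottom, either way round below 0.05 rad and horizontal distance between tray_middle_clip and tray_bottom_clip below 0.015 m and x of battery in the frame of tray_middle between -0.05 and 0.05 m and y of battery in the frame of tray_middle between -0.03 and 0.03 m and z of battery in the frame of tray_middle between -0.003 and 0.006 m), for 0.2 s.
At the end, for the whole second after the job is handed in: All three trays are nested and at rest, bottom tray flat on the bench, clipped corners together: each tray lies 11 to 17 mm (14 when home) above the one below, centres within 6 mm, within 5 degrees in angle, level; the phone battery lies flat in the middle tray (all of step 1 and z of tray_top in the frame of tray_middle between 0.011 and 0.017 m and horizontal distance between tray_top and tray_middle below 0.006 m and angle between the x axis of tray_top and the x axis of tray_middle, either way round below 0.09 rad and angle between the z axis of tray_top and the z axis of tray_middle, either way round below 0.05 rad and horizontal distance between tray_top_clip and tray_middle_clip below 0.015 m and linear speed of each of tray_bottom, tray_middle, tray_top below 0.02 m/s and angle between tray_bottom's own z axis and vertical below 0.04 rad and height (world z) of tray_bottom between -0.004 and 0.004 m); the robot touches nothing.
It fails at once if the tray with the phone battery is lifted more than 25 mm off its perch (z of tray_middle in the frame of tray_bottom above 0.055 m).
It fails at once if the tray with the phone battery is tipped more than 20 degrees (angle between tray_middle's own z axis and vertical above 0.35 rad).
It fails at once if the phone battery leaves its tray (horizontal distance between battery and tray_middle above 0.06 m or z of battery in the frame of tray_middle above 0.03 m).
It fails at once if the bottom tray is shoved more than 50 mm from where it stood (distance of tray_bottom from where it was at the start of the episode above 0.05 m).
It fails at once if a bystander is moved more than 30 mm (distance of any of phone, tape, cutters from where it was at the start of the episode above 0.03 m).
It also fails if it takes over 50 s, if anything falls off the work surface, if the arm or the gripper's body presses on something with over 40 N, if the wrist force passes 120 N, or if a joint passes its speed limit or range.

## Working session

There is one attempt and no reset: what is moved stays moved. The work goes in short steps, Python scripts to look and compute and a tool call to move; the robot and the scene stay as the last step left them, time stands still between calls to the robot, and variables do not carry over. Pictures are saved under pics/ and viewed, at most 10 in all, crops included, and the job is handed in when it is done.

Besides the shell and the picture viewer there is one more tool, called as name(argument=value, ...) on one line, values as JSON. play_rows: Moves the arm, as the interface text tells. Its arguments: {"type":"object","properties":{"motion":{"type":"array","items":{"type":"array","items":{"type":"array","items":{"type":"number"}}}},"grip_force":{"type":"number"}},"required":["motion"]}

```bash
mkdir -p pics; cat > h.py <<'E'
import numpy as np, cv2
from workcell import r
def ray(p,uv):
    K=np.array(p["mtx"],float);D=np.array(p["D"],float)
    n=cv2.undistortPoints(np.array([[uv]],float),K,D).ravel()
    R=cv2.Rodrigues(np.array(p["rvec"],float))[0];t=np.array(p["tvec"],float).ravel()
    return -R.T@t, R.T@np.array([n[0],n[1],1.])
def at(p,uv,z):
    c,d=ray(p,uv);return (c+d*(z-c[2])/d[2])[:2]
def proj(p,X):
    return cv2.projectPoints(np.array(X,float).reshape(-1,3),np.array(p["rvec"],float),np.array(p["tvec"],float),np.array(p["mtx"],float),np.array(p["D"],float))[0].reshape(-1,2)
def save(p,n,box=None,s=1):
    im=p["img"][:,:,::-1].copy()
    if box: im=im[box[1]:box[3],box[0]:box[2]]
    cv2.imwrite("pics/"+n,cv2.resize(im,None,fx=s,fy=s,interpolation=cv2.INTER_CUBIC))
E
python3 - <<'E'
from h import *
np.set_printoptions(precision=1,suppress=True)
o=r.observe();print(o["time"],o["position"],o["eef_rot"],o["grip_width"])
P={n:r.capture(n) for n in("top","scene")}
for n in P:
    save(P[n],n+"0.png",s=1.5); c,d=ray(P[n],(256,192)); print(n,c,d)
    for t,z in dict(tray_bottom=15,tray_middle=45,tray_top=15,battery=40,tray_bottom_clip=30,tray_middle_clip=60,tray_top_clip=30,phone=4,tape=9,cutters=5).items():
        f=r.find_in(t,P[n])
        print(t,[(np.round(q["uv"],1),round(q["p"],2),at(P[n],q["uv"],z)) for q in f[:2]])
E
```

```text
0.0 [196.9 592.7 205. ] [-0.   0.2  1.  -0. ] 85.33616248776512
top [ 400.5  268.8 1171.8] [ 0.1 -0.  -1. ]
tray_bottom [(array([328.1, 225.3]), 0.61, array([470.9,  27.9]))]
tray_middle [(array([322.1, 200.8]), 0.97, array([542.4,  50.4])), (array([332.7, 145.1]), 0.18, array([714.9,  13.9]))]
tray_top [(array([227.6, 201.9]), 0.63, array([541.1, 336. ])), (array([327.2, 223.3]), 0.17, array([477. ,  30.5]))]
battery [(array([320.2, 209.1]), 0.89, array([517.9,  55.7]))]
tray_bottom_clip [(array([326.3, 223.3]), 0.86, array([476. ,  36.3]))]
tray_middle_clip [(array([323.4, 212.8]), 0.85, array([504.9,  50.3])), (array([328.4, 223.3]), 0.15, array([474.1,  36.3]))]
tray_top_clip [(array([226. , 201.1]), 0.85, array([541.8, 340.1]))]
phone [(array([333.4, 145.1]), 0.86, array([726.3,   2.4]))]
tape [(array([225.7, 155.2]), 0.49, array([690.8, 344.4]))]
cutters [(array([157.3, 192.8]), 0.77, array([569.9, 558.3]))]
scene [1185.9 -249.6 1108.8] [-0.5  0.4 -0.8]
tray_bottom [(array([204. , 240.5]), 0.59, array([578. ,  90.4]))]
tray_middle [(array([176.5, 226.8]), 0.71, array([511.6,  50.5])), (array([178.4, 233. ]), 0.34, array([531.3,  42.9]))]
tray_top [(array([262.5, 181.6]), 0.75, array([525.7, 347.1]))]
battery [(array([178.7, 233.3]), 0.76, array([529.6,  44.4])), (array([198.9, 237.3]), 0.52, array([575. ,  78.3]))]
tray_bottom_clip [(array([198.4, 237.1]), 0.91, array([567.9,  80.7]))]
tray_middle_clip [(array([176.5, 225. ]), 0.88, array([516.3,  49.6]))]
tray_top_clip [(array([255.5, 180.3]), 0.88, array([517.7, 326.5]))]
phone [(array([211.4, 302. ]), 0.65, array([729.9,  -1.3]))]
tape [(array([296.1, 210.8]), 0.75, array([665.5, 352.8])), (array([314.9, 159.7]), 0.23, array([561.7, 532.1]))]
cutters [(array([311.8, 155.7]), 0.5, array([541.2, 539.4])), (array([179.5, 232.5]), 0.41, array([507.3,  57.2]))]
```

```bash
python3 - <<'E'
import cv2
a=cv2.imread("pics/top0.png");b=cv2.imread("pics/scene0.png")
a=a[200:410,300:600];b=b[220:430,180:480]
cv2.imwrite("pics/c0.png",cv2.vconcat([cv2.resize(a,None,fx=1.42,fy=1.42),cv2.resize(b,None,fx=1.42,fy=1.42)]))
E
```

```text
(no output)
```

View pics/top0.png

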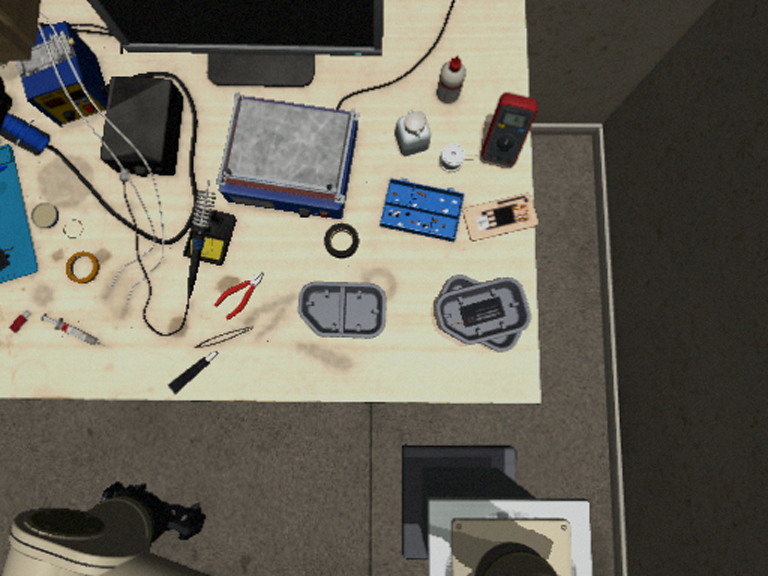

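View pics/scene0.png

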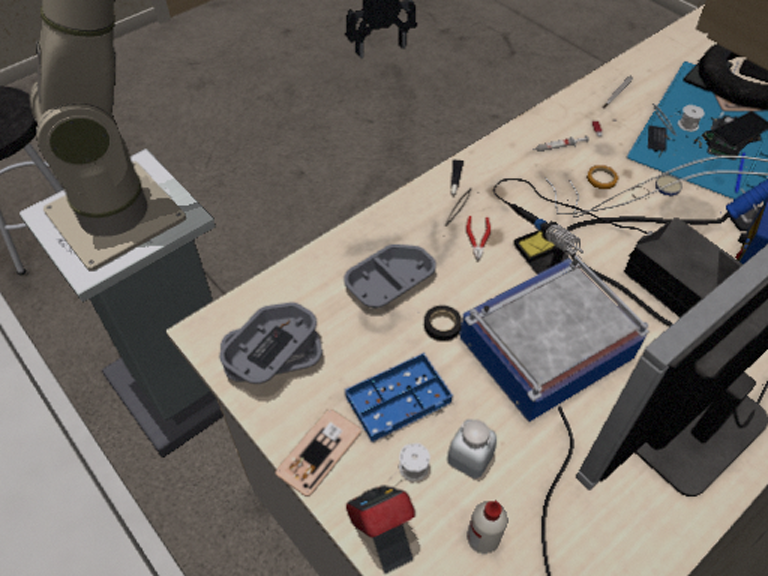

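View pics/c0.png

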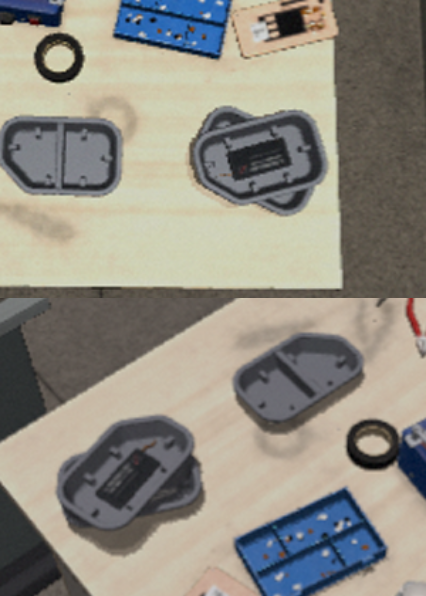

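```bash
cat > fit.py <<'E'
from h import *
from scipy.optimize import minimize
S=6
def mask(p,box):
    im=p["img"].astype(int);R,G,B=im[...,0],im[...,1],im[...,2]
    m=((R-B)<18)&(R<185)
    return m[box[1]:box[3],box[0]:box[2]].astype(float)
def outline(w,h,c,rad=16):
    w/=2;h/=2;pts=[(w,h-c),(w-c,h)]
    for cx,cy,a0 in((-w+rad,h-rad,90),(-w+rad,-h+rad,180),(w-rad,-h+rad,270)):
        for a in np.radians(np.linspace(a0,a0+90,7)): pts.append((cx+rad*np.cos(a),cy+rad*np.sin(a)))
    return np.array(pts)
def solid(x,y,yaw,z0,c,rad):
    Rm=np.array([[np.cos(yaw),-np.sin(yaw)],[np.sin(yaw),np.cos(yaw)]])
    o=[]
    for (w,h,cc,z) in((179,112,c,30),(179,112,c,26),(146,79,c-8,0)):
        q=outline(w,h,cc,rad if z>20 else rad*.6)@Rm.T+[x,y];o.append(np.c_[q,np.full(len(q),z+z0)])
    return np.vstack(o)
def render(p,box,sols):
    m=np.zeros(((box[3]-box[1])*S,(box[2]-box[0])*S),np.uint8)
    for s in sols:
        uv=(proj(p,s)-[box[0]-.5,box[1]-.5])*S-.5
        cv2.fillConvexPoly(m,cv2.convexHull(np.round(uv*16).astype(np.int32)),1,shift=4)
    return cv2.resize(m.astype(np.float32),None,fx=1/S,fy=1/S,interpolation=cv2.INTER_AREA)
def fit(views,build,x0,step):
    # views: [(pic,box,mask)]
    f=lambda v:sum(np.abs(render(p,b,build(v))-m).sum() for p,b,m in views)
    best=None
    x=np.array(x0,float)
    for k in range(3):
        sim=np.vstack([x]+[x+np.eye(len(x))[i]*step[i]/(k+1) for i in range(len(x))])
        o=minimize(f,x,method="Nelder-Mead",options=dict(initial_simplex=sim,xatol=.01,fatol=.05,maxiter=600));x=o.x
    return x,o.fun
E
cat > m0.py <<'E'
from fit import *
np.set_printoptions(precision=2,suppress=True)
T,Sc=r.capture("top"),r.capture("scene")
B=dict(tT=(190,178,266,234),tS=(222,155,298,213),mT=(280,175,362,242),mS=(138,192,222,266))
V=lambda a,b:[(T,B[a],mask(T,B[a])),(Sc,B[b],mask(Sc,B[b]))]
def ov(views,sols,n):
    out=[]
    for p,b,m in views:
        im=p["img"][b[1]:b[3],b[0]:b[2],::-1].copy();im=cv2.resize(im,None,fx=4,fy=4,interpolation=cv2.INTER_NEAREST)
        for s in sols:
            uv=(proj(p,s)-[b[0]-.5,b[1]-.5])*4
            cv2.polylines(im,[cv2.convexHull(uv.astype(np.float32)).astype(int)],True,(0,0,255))
        mm=cv2.resize((m*255).astype(np.uint8),None,fx=2,fy=2,interpolation=0)
        out.append(cv2.copyMakeBorder(im,0,300-im.shape[0] if im.shape[0]<300 else 0,0,0,0) )
        out[-1]=cv2.resize(out[-1],(340,280))
    return cv2.hconcat(out)
v=V("tT","tS");bt=lambda q:[solid(q[0],q[1],q[2],0,q[3],q[4])]
for vv in(v[:1],v[1:],v):
    x,e=fit(vv,bt,[540,340,1.57,35,16],[10,10,.15,6,4]);print("top",x,np.degrees(x[2]),e)
c,rad=x[3],x[4]
a=ov(v,bt(x),"")
v=V("mT","mS")
bm=lambda q:[solid(q[0],q[1],q[2],30,c,rad),solid(q[3],q[4],q[5],0,c,rad)]
for vv in(v[:1],v[1:],v):
    x,e=fit(vv,bm,[535,48,1.8,535,48,1.2],[8,8,.15,8,8,.15]);print("mid/bot",x,np.degrees(x[[2,5]]),e)
cv2.imwrite("pics/ov0.png",cv2.vconcat([a,ov(v,bm(x),"")]))
E
python3 m0.py
```

```text
top [527.02 335.86   1.56  45.42  34.71] 89.23673748022372 45.555556220933795
top [531.61 331.35   1.62  35.53  23.92] 92.83406472491498 228.16666611097753
top [527.24 334.74   1.56  44.    32.43] 89.38311349347242 309.22222265414894
mid/bot [520.36  54.76   1.84 522.32  53.83   1.12] [105.17  64.21] 170.66666641831398
mid/bot [528.77  53.18   2.08 524.59  52.36   1.05] [119.23  60.37] 419.2499996162951
mid/bot [520.3   54.06   1.86 522.76  53.42   1.12] [106.43  64.1 ] 600.055555453524
```

View pics/ov0.png

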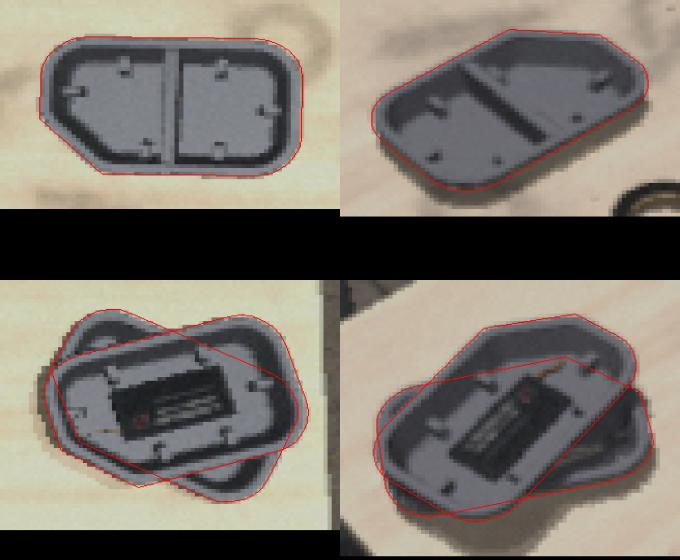

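```bash
python3 - <<'E'
from h import *
p=r.capture("scene");im=p["img"]
X=lambda u,v:im[v,u]
# overlay coords -> box coords : mS box(138,192) scale 340/84,280/74
for n,(ox,oy) in dict(rim=(470,315-280+0),shadow1=(620,470-280),shadow2=(470,530-280),bot=(640,440-280),wall=(600,345-280),wood=(620,300-280),shadow3=(560,500-280),botwall=(400,500-280)).items():
    u=int(138+(ox-340)/340*84);v=int(192+oy/280*75);print(n,u,v,X(u,v))
for u in range(150,200,3): print(u,[tuple(int(c) for c in im[v,u]) for v in (250,254,258)])
E
```

```text
rim 170 201 [201 189 169]
shadow1 207 242 [105 105 113]
shadow2 170 258 [94 86 77]
bot 212 234 [104 103 111]
wall 202 209 [65 65 71]
wood 207 197 [202 188 168]
shadow3 192 250 [93 86 75]
botwall 152 250 [67 66 70]
150 [(182, 170, 153), (201, 186, 167), (199, 182, 162)]
153 [(70, 71, 75), (100, 90, 81), (200, 187, 165)]
156 [(40, 40, 42), (81, 75, 66), (188, 178, 159)]
159 [(76, 75, 80), (70, 67, 64), (108, 100, 90)]
162 [(109, 109, 116), (76, 71, 65), (105, 97, 88)]
165 [(100, 100, 107), (74, 70, 70), (94, 86, 76)]
168 [(109, 110, 117), (91, 90, 97), (93, 86, 76)]
171 [(111, 110, 116), (91, 92, 98), (95, 87, 80)]
174 [(110, 110, 117), (81, 80, 86), (93, 86, 77)]
177 [(108, 108, 116), (69, 64, 60), (92, 85, 76)]
180 [(98, 98, 105), (91, 84, 75), (91, 81, 73)]
183 [(84, 78, 72), (94, 88, 79), (92, 84, 76)]
186 [(93, 85, 75), (93, 85, 76), (98, 88, 78)]
189 [(97, 88, 78), (94, 86, 78), (136, 126, 112)]
192 [(93, 86, 75), (122, 112, 100), (202, 193, 174)]
195 [(95, 87, 77), (200, 188, 171), (201, 193, 173)]
198 [(95, 87, 78), (202, 188, 169), (201, 191, 172)]
```

```bash
python3 - <<'E'
s=open('fit.py').read()
a=s.index("    m=((R-B)");b=s.index("def outline")
s=s[:a]+'''    m=(((R-B)/(R+B+1.)<.034)&(R<190))[box[1]:box[3],box[0]:box[2]].astype(np.uint8)
    k,l,st,_=cv2.connectedComponentsWithStats(m,connectivity=4)
    h,w=m.shape;c=l[h//4:3*h//4,w//4:3*w//4];m=(l==np.bincount(c[c>0]).argmax()).astype(np.uint8)
    cs,_=cv2.findContours(m,cv2.RETR_EXTERNAL,cv2.CHAIN_APPROX_NONE)
    return cv2.drawContours(np.zeros_like(m),cs,-1,1,-1).astype(float)
'''+s[b:]
open('fit.py','w').write(s)
m=open('m0.py').read().replace("        mm=","        im[cv2.resize(cv2.morphologyEx(m.astype(np.uint8),cv2.MORPH_GRADIENT,np.ones((2,2))),None,fx=4,fy=4,interpolation=0)>0]=(0,255,0) if 0 else (0,160,0)\n        mm=").replace("mT=(280,175,362,242)","mT=(280,175,358,242)")
open('m0.py','w').write(m)
E
python3 m0.py
```

```text
top [527.03 336.15   1.55  46.12  36.39] 88.7728730768335 46.472223084419966
top [526.07 335.76   1.55  45.62  38.18] 88.79276275996571 44.44444473274052
top [526.55 336.12   1.54  46.26  36.93] 88.4642953008567 98.9444449134171
mid/bot [520.07  54.39   1.84 522.07  53.29   1.13] [105.28  64.63] 55.63888855278492
mid/bot [519.85  54.66   1.83 520.33  54.21   1.12] [105.01  64.44] 57.4166662581265
mid/bot [520.03  54.43   1.84 520.96  53.91   1.13] [105.34  64.49] 123.97222186997533
```

View pics/ov0.png

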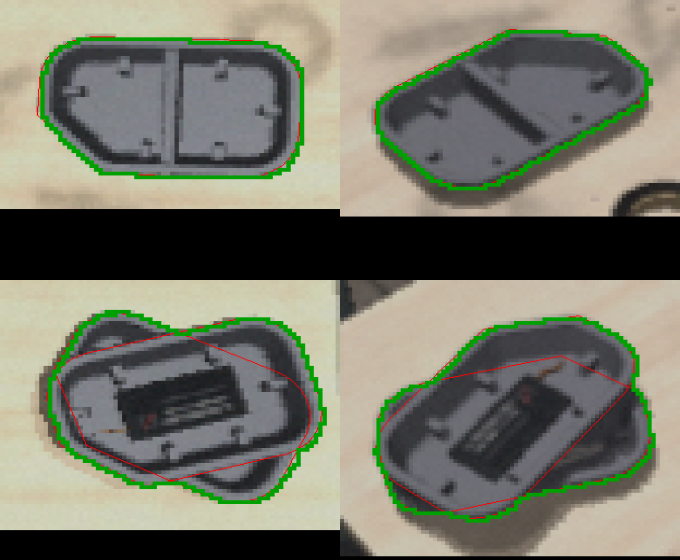

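play_rows(motion=[[[0, 2.69, -4.49, 0, 0.025], [0, 2.69, -4.49, 0, 0.025], [0, 2.69, -4.49, 0, 0.025], [0, 2.69, -4.49, 0, 0.025], [0, 2.69, -4.49, 0, 0.025], [0, 2.69, -4.49, 0, 0.025], [0, 2.69, -4.49, 0, 0.025], [0, 2.69, -4.49, 0, 0.025], [0, 2.69, -4.49, 0, 0.025], [0, 2.69, -4.49, 0, 0.025], [0, 2.69, -4.49, 0, 0.025], [0, 2.69, -4.49, 0, 0.025], [0, 0, 0, 0, 0], [0, 0, 0, 0, 0]]])

```text
time: 3.1
position: [519.7, 54.8, 205.8]
eef_rot: [-0.0, 0.01, 1.0, 0.0]
ft_force: [-1.0, 0.7, -0.2]
grip_width: 85.2
grip_force: 0.0
```

```bash
cat > st.py <<'E'
from h import *
from scipy.spatial.transform import Rotation as Ro
np.set_printoptions(precision=2,suppress=True)
def st():
    o=r.observe();q=o["eef_rot"];M=Ro.from_quat([q[1],q[2],q[3],q[0]]).as_matrix()
    y=M[:,1];print(round(o["time"],2),np.array(o["position"]),"yaw",np.degrees(np.arctan2(y[1],y[0])),"z",M[:,2],"j",np.array(o["joint_positions"]),"F",np.array(o["ft_force"]),"w",o["grip_width"])
st()
E
python3 st.py
```

```text
3.1 [519.72  54.76 205.76] yaw 88.80292574652971 z [-0.  0. -1.] j [-0.6   0.1   0.44  1.75 -0.04  1.3   1.4 ] F [-1.02  0.71 -0.24] w 85.21807158495504
```

play_rows(motion=[[[0, 0, 0, -4, 0], [0, 0, 0, -4, 0], [0, 0, 0, -4, 0], [0, 0, 0, -2, 0], [0, 0, 0, -1.6, 0], [0, 0, 0, -1, 0], [0, 0, 0, -0.6, 0], [0, 0, 0, 0, -0.08], [0, 0, 0, 0, -0.08], [0, 0, 0, 0, -0.08], [0, 0, 0, 0, -0.05], [0, 0, 0, 0, -0.05], [0, 0, 0, 0, -0.05], [0, 0, 0, 0, -0.05], [0, 0, 0, 0, -0.05], [0, 0, 0, 0, 0]]])

```text
time: 5.1
position: [520.3, 54.6, 34.3]
eef_rot: [0.0, 0.252, 0.968, 0.0]
ft_force: [0.3, -0.5, -0.6]
grip_width: 85.5
grip_force: 0.0
```

```bash
cat > m1.py <<'E'
import sys
from st import *
T,Sc=r.capture("top"),r.capture("scene")
a=cv2.resize(T["img"][165:255,270:370,::-1],(400,360),interpolation=cv2.INTER_CUBIC)
b=cv2.resize(Sc["img"][185:275,130:230,::-1],(400,360),interpolation=cv2.INTER_CUBIC)
cv2.imwrite("pics/"+sys.argv[1],cv2.hconcat([a,b]))
E
python3 m1.py p1.png
```

```text
5.1 [520.26  54.57  34.26] yaw 60.75872634199062 z [ 0.  0. -1.] j [-0.63  0.3   0.5   1.94 -0.18  0.94  1.02] F [ 0.26 -0.53 -0.59] w 85.45518286233353
```

View pics/p1.png

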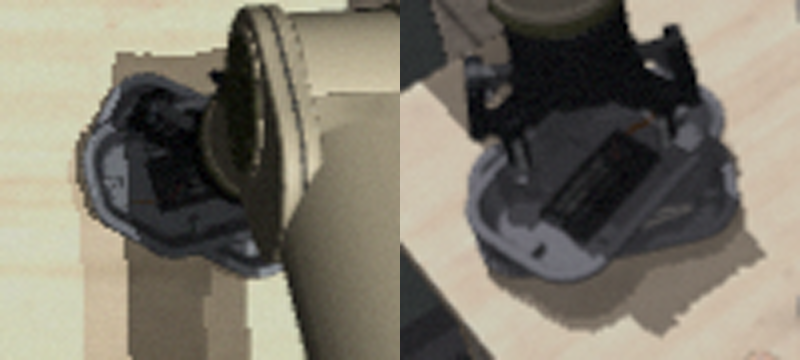

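play_rows(motion=[[[0, 0, 0, 0, -0.05], [0, 0, 0, 0, -0.05], [0, 0, 0, 0, -0.05], [0, 0, 0, 0, -0.05], [0, 0, 0, 0, -0.05], [0, 0, 0, 0, -0.05], [0, 0, 0, 0, -0.05], [0, 0, 0, 0, -0.05], [0, 0, 0, 0, -0.05], [0, 0, 0, 0, -0.04], [0, 0, 0, 0, -0.04], [0, 0, 0, 0, 0], [0, 0, 0, 0, 0]]])

```text
time: 6.82
position: [519.9, 54.4, 33.9]
eef_rot: [0.0, 0.497, 0.868, 0.0]
ft_force: [0.3, -0.3, -0.1]
grip_width: 85.4
grip_force: 0.0
```

```bash
python3 m1.py p2.png
```

```text
6.83 [519.89  54.39  33.85] yaw 30.413532753599164 z [ 0.  0. -1.] j [-0.71  0.31  0.59  1.94 -0.21  0.95  0.52] F [ 0.34 -0.32 -0.06] w 85.37533238832451
```

View pics/p2.png

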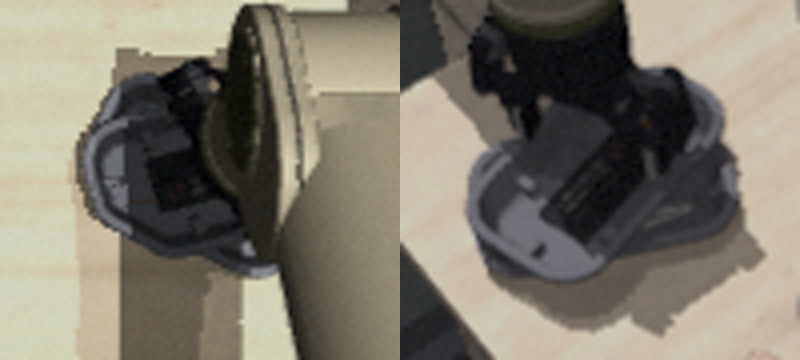

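```bash
python3 - <<'E'
from h import *
np.set_printoptions(precision=1,suppress=True)
p=r.capture("scene")
a=np.radians(30.4)
for s in(-1,1):
  for d in (43,57):
    for z in(34,47,60):
      q=proj(p,[520+s*d*np.cos(a),54.4+s*d*np.sin(a),z])[0];print(s,d,z,(q-[130,185])*4+[400,0])
E
python3 - <<'E'
import cv2
b=cv2.imread("pics/p2.png")[:,400:]
cv2.imwrite("pics/p2z.png",cv2.resize(b[30:200,40:360],None,fx=2.4,fy=2.4,interpolation=cv2.INTER_CUBIC)*1)
c=cv2.imread("pics/p2z.png");cv2.imwrite("pics/p2z.png",cv2.convertScaleAbs(c,alpha=2.2,beta=10))
E
```

```text
-1 43 34 [542.7 163.6]
-1 43 47 [539.8 152.9]
-1 43 60 [536.9 142.1]
-1 57 34 [524.2 158. ]
-1 57 47 [521.2 147.3]
-1 57 60 [518.2 136.4]
1 43 34 [658.1 198.5]
1 43 47 [656.1 188. ]
1 43 60 [654.1 177.3]
1 57 34 [677.2 204.3]
1 57 47 [675.4 193.8]
1 57 60 [673.5 183.1]
```

View pics/p2z.png

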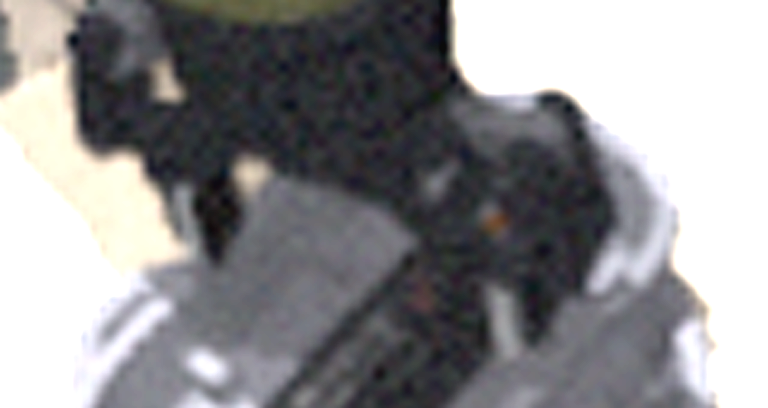

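play_rows(motion=[[[0, 0, 0, 0.3, 0.17], [0, 0, 0, 0, 0.17], [0, 0, 0, 0, 0.17], [0, 0, 0, 0, 0.17], [0, 0, 0, 0, 0.17], [0, 0, 0, 0, 0.17], [0, 0, 0, 0, 0], [0, 0, 0, -0.5, 0], [0, 0, 0, -0.5, 0], [0, 0, 0, -0.3, 0], [0, 0, 0, 0, 0]]])

```text
time: 8.35
position: [519.6, 54.3, 23.5]
eef_rot: [-0.0, 0.011, 1.0, -0.0]
ft_force: [0.5, 0.8, -0.2]
grip_width: 85.1
grip_force: 0.0
```

```bash
python3 m1.py p3.png; python3 - <<'E'
from h import *
np.set_printoptions(precision=1,suppress=True)
b=cv2.imread("pics/p3.png")[:,400:]
cv2.imwrite("pics/p3.png",cv2.convertScaleAbs(cv2.resize(b,None,fx=2,fy=1.65,interpolation=cv2.INTER_CUBIC),alpha=2.2,beta=10))
p=r.capture("scene");o=r.observe();a=np.radians(89);X=o["position"]
for s in(-1,1):
  for d in (43,57):
    for z in(39,52,65):
      q=proj(p,[X[0]+s*d*np.cos(a),X[1]+s*d*np.sin(a),z])[0];print(s,d,z,(q-[130,185])*[8,6.6])
E
```

```text
8.35 [519.62  54.3   23.47] yaw 88.78026407767966 z [-0. -0. -1.] j [-0.56  0.31  0.42  1.94 -0.15  0.92  1.49] F [ 0.51  0.81 -0.22] w 85.10542036413906
-1 43 39 [291.3 348.1]
-1 43 52 [285.5 330.8]
-1 43 65 [279.6 313.1]
-1 57 39 [256.  366.8]
-1 57 52 [249.9 349.5]
-1 57 65 [243.7 331.9]
1 43 39 [502.2 236.9]
1 43 52 [498.2 219. ]
1 43 65 [494.2 200.9]
1 57 39 [535.5 219.3]
1 57 52 [531.9 201.4]
1 57 65 [528.2 183.2]
```

View pics/p3.png

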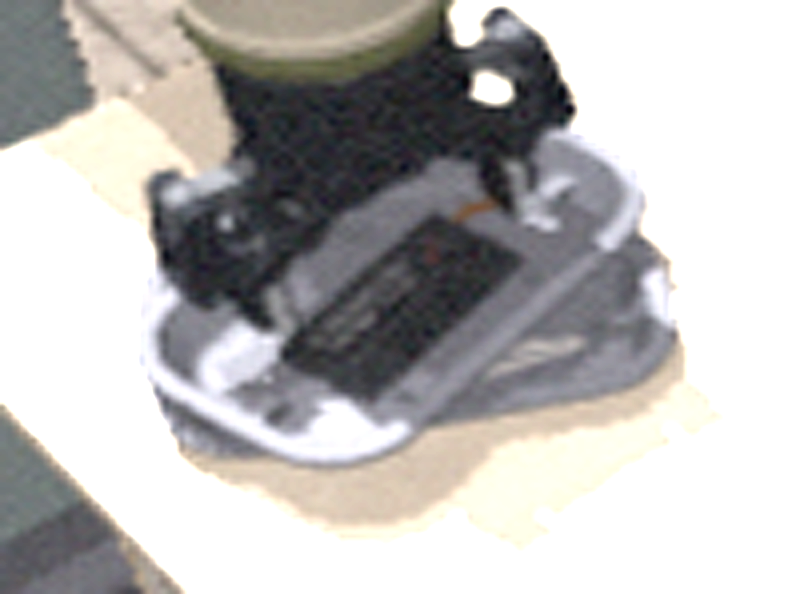

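play_rows(motion=[[[0, 0, 0, -0.4, 0], [0, 0, 0, 0, -0.1], [0, 0, 0, 0, -0.1], [0, 0, 0, 0, -0.1], [0, 0, 0, 0, -0.1], [0, 0, 0, 0, -0.05], [0, 0, 0, 0, -0.05], [0, 0, 0, 0, -0.05], [0, 0, 0, 0, -0.05], [0, 0, 0, 0, -0.05], [0, 0, 0, 0, -0.05], [0, 0, 0, 0, -0.05], [0, 0, 0, 0, -0.05], [0, 0, 0, 0, -0.05], [0, 0, 0, 0, -0.05], [0, 0, 0, 0, -0.05], [0, 0, 0, 0, -0.05], [0, 0, 0, 0, 0]]])

```text
time: 10.75
position: [519.9, 54.4, 19.8]
eef_rot: [0.0, 0.488, 0.873, 0.0]
ft_force: [0.4, 0.1, 0.3]
grip_width: 84.9
grip_force: 0.3
```

```bash
python3 m1.py p4.png; python3 - <<'E'
import cv2
b=cv2.imread("pics/p4.png")
cv2.imwrite("pics/p4.png",cv2.convertScaleAbs(b,alpha=2,beta=10))
E
```

```text
10.75 [519.9   54.39  19.76] yaw 31.53217441733874 z [ 0.  0. -1.] j [-0.7   0.34  0.59  1.95 -0.23  0.92  0.56] F [0.42 0.06 0.33] w 84.92248039330514
```

View pics/p4.png

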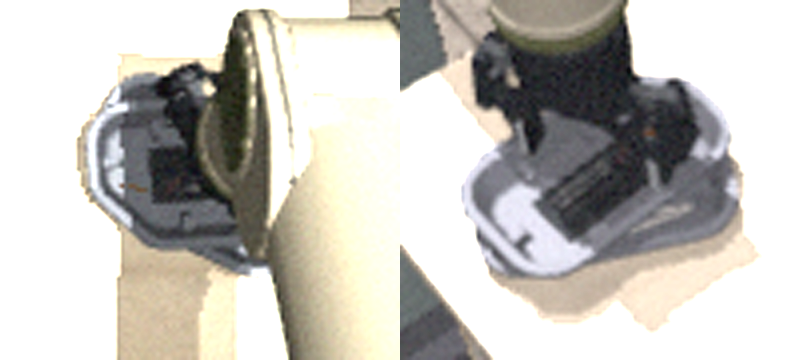

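```bash
cat > m2.py <<'E'
from fit import *
from st import *
c,rad=46,36.5
def gm(p,b):
    o=r.observe();q=o["eef_rot"];M=Ro.from_quat([q[1],q[2],q[3],q[0]]).as_matrix();X=np.array(o["position"])
    pts=[]
    for lo,hi,hy,hx in((22,90,66,16),(80,500,66,62)):
        pp=np.array([X+M[:,0]*sx*hx+M[:,1]*sy*hy+[0,0,z] for sx in(-1,1) for sy in(-1,1) for z in(lo,hi)])
        pts.append(pp)
    m=np.ones((b[3]-b[1],b[2]-b[0]),np.uint8)
    for pp in pts: cv2.fillConvexPoly(m,cv2.convertScaleAbs(np.zeros(1)) if 0 else cv2.convexHull((proj(p,pp)-b[:2]).astype(np.float32)).astype(np.int32),0)
    return m
Sc=r.capture("scene");b=(145,198,218,264);m=mask(Sc,b);w=gm(Sc,b)
bo=[520.9,53.9,np.radians(64.5)]
f=lambda build:lambda v:(np.abs(render(Sc,b,build(v))-m)*w).sum()
def go(build,x0,st_):
    g=f(build);x=np.array(x0,float)
    for k in range(3):
        o=minimize(g,x,method="Nelder-Mead",options=dict(initial_simplex=np.vstack([x]+[x+np.eye(len(x))[i]*st_[i] for i in range(len(x))]),xatol=.01,fatol=.05));x=o.x
    return x,o.fun
print("weight",w.mean())
for z in(30,14):
    for y0 in (95,80,65):
        x,e=go(lambda q:[solid(q[0],q[1],q[2],z,c,rad),solid(*bo,0,c,rad)],[520,54,np.radians(y0)],[6,6,.15]);print(z,x[:2],np.degrees(x[2]),round(e,1))
x,e=go(lambda q:[solid(q[0],q[1],q[2],30,c,rad),solid(q[3],q[4],q[5],0,c,rad)],[520,54,1.4]+bo,[6,6,.15]*2);print("both",x,np.degrees(x[[2,5]]),e)
E
python3 m2.py
```

```text
10.85 [519.89  54.37  19.78] yaw 31.576080325069327 z [ 0.  0. -1.] j [-0.7   0.34  0.59  1.95 -0.23  0.92  0.56] F [ 0.42  0.23 -0.18] w 85.11772381157984
weight 0.5120381901203819
30 [519.93  54.51] 91.89783689057771 39.1
30 [519.9   54.51] 91.97327954306954 39.2
30 [520.04  54.49] 91.73652906618626 39.0
14 [510.94  58.62] 91.84156343585279 44.8
14 [510.8  58.7] 91.72986025253186 44.7
14 [510.65  58.73] 91.67451537790494 44.7
both [519.96  54.58   1.61 519.93  54.32   1.12] [92.17 64.34] 34.888888945803046
```

play_rows(motion=[[[0, 0, 0, 0, -0.05], [0, 0, 0, 0, -0.05], [0, 0, 0, 0, -0.05], [0, 0, 0, 0, -0.05], [0, 0, 0, 0, -0.05], [0, 0, 0, 0, -0.05], [0, 0, 0, 0, -0.05], [0, 0, 0, 0, -0.04], [0, 0, 0, 0, -0.04], [0, 0, 0, 0, -0.03], [0, 0, 0, 0, 0], [0, 0, 0, 0, 0]]])

```text
time: 12.4
position: [519.9, 54.3, 19.8]
eef_rot: [0.0, 0.674, 0.738, 0.0]
ft_force: [-0.4, 0.6, 0.0]
grip_width: 85.4
grip_force: 0.0
```

```bash
python3 m2.py
```

```text
12.4 [519.87  54.33  19.84] yaw 5.184316992938927 z [ 0. -0. -1.] j [-0.78  0.36  0.68  1.96 -0.28  0.92  0.13] F [-0.45  0.64  0.04] w 85.36204036720271
weight 0.4962640099626401
30 [493.02  66.94] 108.90696239700604 45.4
30 [498.04  66.76] 103.94818749496594 45.7
30 [532.39  49.24] 61.311317650544375 53.6
14 [482.36  70.67] 108.60370689199885 45.4
14 [492.64  69.35] 97.87318578556577 45.4
14 [521.88  52.92] 63.252490628941416 41.5
both [496.59  66.64   1.84 519.54  53.82   1.12] [105.62  64.21] 32.94444454647601
```

play_rows(motion=[[[0, 0, 0, 2, 0], [0, 0, 0, 4, 0], [0, 0, 0, 5, 0], [0, 0, 0, 4, 0.13], [0, 0.07, 3.13, 0, 0.147], [0, 0.07, 3.13, 0, 0.147], [0, 0.07, 3.13, 0, 0.147], [0, 0.07, 3.13, 0, 0.147], [0, 0.07, 3.13, 0, 0.147], [0, 0.07, 3.13, 0, 0.147], [0, 0.07, 3.13, 0, 0.147], [0, 0.07, 3.13, 0, 0.147], [0, 0.07, 3.13, 0, 0.147], [0, 0, 0, 0, 0]]])

```text
time: 14.2
position: [525.1, 338.8, 169.2]
eef_rot: [-0.0, 0.011, 1.0, 0.0]
ft_force: [-0.0, -1.4, -1.2]
grip_width: 85.9
grip_force: 0.0
```

```bash
cat > m3.py <<'E'
from fit import *
from st import *
c,rad=46,36.5
T,Sc=r.capture("top"),r.capture("scene")
vs=[(p,b,mask(p,b)) for p,b in((T,(280,175,358,242)),(Sc,(140,195,218,264)))]
for p,n in((T,"top"),(Sc,"scene")):
    for t in("tray_middle","battery"):
        f=r.find_in(t,p);print(n,t,[(np.round(q["uv"],1),round(q["p"],2),at(p,q["uv"],25 if t=="battery" else 40)) for q in f[:1]])
for vv in(vs[:1],vs[1:],vs):
    for z in(14,30):
        x,e=fit(vv,lambda q:[solid(q[0],q[1],q[2],z,c,rad),solid(q[3],q[4],q[5],0,c,rad)],[520.9,54,1.11,520.9,53.9,1.126],[4,4,.1,4,4,.1]);print(z,x,np.degrees(x[[2,5]]),round(e,1))
E
python3 m3.py
```

```text
14.2 [525.13 338.78 169.2 ] yaw 88.71187386692505 z [-0.  0. -1.] j [-0.97  0.37  0.42  1.53 -0.15  1.28  1.02] F [-0.01 -1.39 -1.23] w 85.92639136711324
top tray_middle [(array([325.3, 202.2]), 0.58, array([538.87,  39.87]))]
top battery [(array([321.6, 207.9]), 0.93, array([523.14,  48.51]))]
scene tray_middle [(array([177.2, 228.7]), 0.65, array([514.74,  49.8 ]))]
scene battery [(array([177.9, 237.2]), 0.9, array([529.27,  39.63]))]
14 [523.1   53.07   1.12 522.08  53.23   1.12] [64.01 64.45] 45.1
30 [520.93  56.82   1.12 522.44  53.71   1.12] [64.45 64.44] 52.1
14 [522.28  52.69   1.12 519.82  54.4    1.12] [64.09 64.24] 54.4
30 [533.79  48.56   1.11 519.98  54.71   1.12] [63.51 64.39] 67.2
14 [522.65  52.68   1.12 520.69  53.79   1.12] [64.13 64.29] 121.1
30 [523.12  54.19   1.1  520.65  53.63   1.13] [62.75 64.81] 401.6
```

play_rows(motion=[[[0, 0.15, -0.27, -5, 0], [0, 0, 0, -5, 0], [0, 0, 0, -3.5, 0], [0, 0, 0, -1.7, 0], [0, 0, 0, -1, 0], [0, 0, 0, 0, 0], [1, 0, 0, 0, 0], [1, 0, 0, 0, 0], [1, 0, 0, 0, 0], [1, 0, 0, 0, 0], [1, 0, 0, 0, 0], [1, 0, 0, 0, 0], [1, 0, 0, 0, 0]]], grip_force=50)

```text
time: 16.12
position: [527.6, 333.3, 7.8]
eef_rot: [-0.0, 0.014, 1.0, 0.0]
ft_force: [-0.1, 0.5, -0.4]
grip_width: -0.3
grip_force: 0.0
```

```bash
python3 st.py
```

```text
16.12 [527.65 333.32   7.8 ] yaw 88.41052195373723 z [-0.  0. -1.] j [-0.93  0.53  0.38  1.68 -0.23  0.98  1.07] F [-0.13  0.55 -0.36] w -0.26887194985628143
```

```bash
python3 - <<'E'
from h import *
p=r.capture("scene");X=np.array(r.observe()["position"])
for z in(0,20,40): print(z,proj(p,[X[0],X[1],X[2]+z])[0].round(1))
u,v=proj(p,X)[0].astype(int)
im=p["img"].astype(int)
for row in range(v-34,v+26): print(row,' '.join('%2d'%(im[row,c].sum()//30) if (im[row,c,0]-im[row,c,2])/(im[row,c].sum()+1)<.03 else ' .' for c in range(u-38,u+40)))
print("cols from",u-38)
E
```

```text
0 [259.4 185.8]
20 [259.5 181.6]
40 [259.5 177.3]
151  .  .  .  .  .  .  .  .  .  .  .  .  .  .  .  .  .  .  .  .  .  .  .  .  .  .  .  1  1  1  1  1  2  1  1  .  1  1  1  1  1  1  1  1  1  1  1  1  1  0  0  1  2  2  3  3  5  .  .  .  .  .  .  .  .  .  .  .  .  .  .  .  .  .  .  .  .  .
152  .  .  .  .  .  .  .  .  .  .  .  .  .  .  .  .  .  .  .  .  .  .  .  .  .  .  .  1  1  1  1  1  1  1  1  0  1  1  1  1  1  1  1  1  1  1  1  1  1  1  2  1  2  2  1  3  3  2  .  .  .  .  .  .  .  .  .  .  .  .  .  .  .  .  .  .  .  .
153  .  .  .  .  .  .  .  .  .  .  .  .  .  .  .  .  .  .  .  .  .  .  .  .  .  .  .  1  1  0  .  .  1  1  1  1  1  1  1  1  0  1  1  1  1  1  1  1  1  1  1  1  2  2  1  1  2  2  .  .  .  .  .  .  .  .  .  .  .  .  .  .  .  .  .  .  .  .
154  .  .  .  .  .  .  .  .  .  .  .  .  .  .  .  .  .  .  .  .  .  .  .  .  .  .  .  .  1  1  0  1  1  .  1  1  1  1  1  1  1  1  1  1  1  1  1  1  1  1  1  2  3  2  1  1  1  .  .  .  .  .  .  .  .  .  .  .  .  .  .  .  .  .  .  .  .  .
155  .  .  .  .  .  .  .  .  .  .  .  .  .  .  .  .  .  .  .  .  .  .  .  .  .  .  .  .  1  1  1  
[... 12543 characters left out ...]
  .  .  .  .  .  .  .  .  .  .  .  .  .  .  .  .  .  .  .  .  .  .  .  .  .  .  .  .  .  .  .  .  .  .  .  .  .  .  .  .  .  .  .  .  .  .  .  .  .  .  .  .  .  .  .  .  .  3  .  .  .  .  .  .  .  .  .  .  .  .
209  .  .  .  .  .  .  .  .  .  .  .  .  .  .  .  .  .  .  .  .  .  .  .  .  .  .  .  .  .  .  .  .  .  .  .  .  .  .  .  .  .  .  .  .  .  .  .  .  .  .  .  .  .  .  .  .  .  .  .  .  .  .  .  .  3  3  .  .  .  .  .  .  .  .  .  .  .  .
210  .  .  .  .  .  .  .  .  .  .  .  .  .  .  .  .  .  .  .  .  .  .  .  .  .  .  .  .  .  .  .  .  .  .  .  .  .  .  .  .  .  .  .  .  .  .  .  .  .  .  .  .  .  .  .  .  .  .  .  .  .  .  .  3  3  3  .  .  .  .  .  .  .  .  .  .  .  .
cols from 221
```

play_rows(motion=[[[0, -0.1, 0.27, 0, 0], [0, 0, 0, 0, 0], [0, 0, 0, 0, 0], [0, 0, 0, 0, 0], [0, 0, 0, 0, 0], [0, 0, 0, -0.8, 0], [0, 0, 0, -0.6, 0], [0, 0, 0, -0.5, 0], [0, 0, 0, 0, 0], [1, 0, 0, 0, 0], [1, 0, 0, 0, 0], [1, 0, 0, 0, 0], [1, 0, 0, 0, 0], [1, 0, 0, 0, 0], [1, 0, 0, 0, 0]]], grip_force=50)

```text
time: 18.05
position: [526.8, 336.2, -10.9]
eef_rot: [0.0, 0.014, 1.0, 0.0]
ft_force: [-0.3, 0.5, 3.8]
grip_width: 8.0
grip_force: 51.3
```

```bash
python3 st.py
```

```text
18.05 [526.82 336.17 -10.91] yaw 88.40930460703362 z [ 0.  0. -1.] j [-0.93  0.55  0.37  1.69 -0.24  0.95  1.07] F [-0.26  0.51  3.84] w 7.996696597591647
```

play_rows(motion=[[[1, 0, 0, 1, 0], [1, 0, 0, 3, 0], [1, 0, 0, 4, 0], [1, 0, 0, 2, 0], [1, -0.058, -3.0, 0, -0.053], [1, -0.058, -3.63, 0, -0.053], [1, -0.058, -3.63, 0, -0.053], [1, -0.058, -3.63, 0, -0.053], [1, -0.058, -3.63, 0, -0.053], [1, -0.058, -3.63, 0, -0.053], [1, -0.058, -3.63, 0, -0.053], [1, -0.058, -3.5, 0, -0.051], [1, 0, 0, 0, 0], [1, 0, 0, 0, 0]]])

```text
time: 19.8
position: [522.1, 53.2, 88.8]
eef_rot: [-0.0, 0.223, 0.975, 0.0]
ft_force: [0.5, 1.2, -2.1]
grip_width: 8.6
grip_force: 50.8
```

```bash
cat > m4.py <<'E'
from m2 import *
E
python3 - <<'E'
import sys; sys.path.insert(0,'.')
from st import *
from fit import *
X=np.array(r.observe()["position"]);zt=X[2]+10.9
Sc=r.capture("scene");b=(120,170,235,264)
m=mask(Sc,b)
bo=[520.7,53.8,np.radians(64.3)];c,rad=46,36.5
w=np.ones(m.shape);rows=np.arange(m.shape[0])
# ignore gripper region
pp=np.array([X+[a,d,z] for a in(-65,65) for d in(-65,65) for z in(50,400)])
w8=np.ones(m.shape,np.uint8);cv2.fillConvexPoly(w8,cv2.convexHull((proj(Sc,pp)-b[:2]).astype(np.float32)).astype(np.int32),0)
g=lambda q:(np.abs(render(Sc,b,[solid(q[0],q[1],q[2],zt,c,rad),solid(522.6,52.7,np.radians(64.1),14,c,rad),solid(*bo,0,c,rad)])-m)*w8).sum()
x=np.array([X[0],X[1],np.radians(64.3)])
for k in range(3):
    o=minimize(g,x,method="Nelder-Mead",options=dict(initial_simplex=np.vstack([x,x+[5,0,0],x+[0,5,0],x+[0,0,.1]]),xatol=.01,fatol=.05));x=o.x
print("tray",x[:2],np.degrees(x[2]),o.fun,w8.mean())
E
```

```text
19.8 [522.12  53.2   88.85] yaw 64.20845964253965 z [ 0.  0. -1.] j [-0.73  0.24  0.61  1.89 -0.15  1.06  1.07] F [ 0.45  1.16 -2.11] w 8.60496836584154
tray [520.5   54.13] 64.12552497941982 60.30555575713515 0.6275670675300647
```

play_rows(motion=[[[1, 0.06, -0.03, -2, 0], [1, 0, 0, -2, 0], [1, 0, 0, -1, 0], [1, 0, 0, -0.5, 0], [1, 0, 0, -0.5, 0], [1, 0, 0, -0.4, 0], [1, 0, 0, -0.4, 0], [1, 0, 0, -0.3, 0], [1, 0, 0, 0, 0], [1, 0, 0, 0, 0]]])

```text
time: 21.1
position: [522.7, 52.9, 17.9]
eef_rot: [0.0, 0.223, 0.975, 0.0]
ft_force: [0.0, -0.2, -2.0]
grip_width: 8.4
grip_force: 50.8
```

```bash
python3 st.py
```

```text
21.1 [522.7   52.92  17.94] yaw 64.22497408450619 z [ 0.  0. -1.] j [-0.69  0.34  0.58  1.95 -0.24  0.92  1.13] F [ 0.04 -0.2  -1.97] w 8.370429815436246
```

play_rows(motion=[[[1, 0, 0, -0.1, 0], [1, 0, 0, -0.1, 0], [1, 0, 0, -0.1, 0], [1, 0, 0, 0, 0]]])

```text
time: 21.6
position: [523.4, 53.1, 16.8]
eef_rot: [0.0, 0.223, 0.975, 0.001]
ft_force: [-9.4, -0.4, 24.7]
grip_width: 8.5
grip_force: 54.3
```

play_rows(motion=[[[1, 0, 0, 0.2, 0], [0, 0, 0, 0, 0], [0, 0, 0, 0, 0], [0, 0, 0, 0, 0], [0, 0, 0, 0, 0], [0, 0, 0, 1.5, 0], [0, 0, 0, 3, 0], [0, 0, 0, 4, 0], [0, 0, 0, 5, 0], [0, 0, 6, 0, 0], [0, 0, 6, 0, 0], [0, 0, 6, 0, 0], [0, 0, 6, 0, 0], [0, 0, 0, 0, 0]]])

```text
time: 23.35
position: [520.9, 298.9, 152.2]
eef_rot: [-0.0, 0.219, 0.976, 0.001]
ft_force: [0.5, -0.3, 0.2]
grip_width: 85.8
grip_force: 0.0
```

```bash
cat > m5.py <<'E'
from fit import *
from st import *
c,rad=46,36.5
T,Sc=r.capture("top"),r.capture("scene")
vs=[(p,b,mask(p,b)) for p,b in((T,(280,175,358,242)),(Sc,(140,190,218,264)))]
for vv in(vs[:1],vs[1:],vs):
    # pile: bottom pose, mid interpolated by its fit, top pose and height
    x,e=fit(vv,lambda q:[solid(q[0],q[1],q[2],q[3],c,rad),solid((q[0]+q[4])/2,(q[1]+q[5])/2,(q[2]+q[6])/2,q[3]/2,c,rad),solid(q[4],q[5],q[6],0,c,rad)],[522,53,1.12,28,520.9,53.9,1.122],[4,4,.05,4,4,4,.05]);print(x,np.degrees(x[[2,6]]),round(e,1))
for p in(T,Sc):
    for t in("tray_top","phone","tape","cutters"): print(t,[(np.round(q["uv"],1),round(q["p"],2)) for q in r.find_in(t,p)[:1]])
E
python3 m5.py
```

```text
23.35 [520.87 298.86 152.22] yaw 64.67989174882035 z [-0.  0. -1.] j [-0.99  0.33  0.49  1.63 -0.16  1.23  0.66] F [ 0.45 -0.31  0.23] w 85.78729048931586
[523.17  53.62   1.12  29.12 521.89  52.93   1.13] [64.07 64.9 ] 46.2
[523.59  53.04   1.11  28.57 519.68  54.33   1.12] [63.53 64.22] 56.5
[523.31  53.26   1.11  28.08 520.62  53.8    1.12] [63.61 64.29] 125.0
tray_top [(array([323.2, 205.7]), 0.7)]
phone [(array([333.2, 142.8]), 0.73)]
tape [(array([222.5, 152.6]), 0.42)]
cutters [(array([163.4, 194.6]), 0.51)]
tray_top [(array([181.6, 226.4]), 0.61)]
phone []
tape [(array([293.9, 207.3]), 0.82)]
cutters [(array([313.9, 156.7]), 0.49)]
```

```bash
python3 -c "
from workcell import r
print(r.job_done())"
```

```text
the job is handed in; nothing more can be done
None
```

The job is handed in with all three trays nested in one pile where the bottom tray stood. The camera fit puts the pile 28 mm high (home is 28), centres within about 3 mm and angles within about 1°; the battery was last seen in the middle tray before the cover went on, and the hand-in returned no verdict.

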